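# Fold out the drying rest and lay the block on it

### The job

Swing the yellow hinged brace of the small bench rest out until it snaps home parallel to the green fixed arm, first clearing away whatever lies in its way: the brace must not run into the oak block or the sanding block. Then lay the oak block flat across the middle of the two rubber strips, its length across the two arms, without dropping it. Leave the sanding block lying flat on the bench clear of the rest, and do not disturb the glue bottle, the screw jar or the wax tin.

Things in the scene. Friction and masses are not known exactly. Their poses are not given: they have to be found in the camera images.
- stand: Bench rest screwed to the bench; grey foot plate 70 x 150 x 8 mm. Origin at the centre of the plate's underside; z up. Green fixed arm, 24 mm wide, runs along +x at y = +40 mm, x = -22 to 165 mm, metal top 44 mm high, with a rubber strip (x = 40 to 140 mm, 20 mm wide) up to 50 mm.
- pivot (a point): Vertical hinge axis of the brace, 30 mm above the bench: at x = 0, y = -40 mm in the stand's frame. Its axes are the stand's.
- brace (a joint): Angle of the yellow brace, rad. 0: folded, pointing along the stand's -y; grows counter-clockwise seen from above; 1.571 (hard stop): fully out along the stand's +x, parallel to the green arm, 80 mm from it centre to centre. It stays where it starts; a spring under it resists (up to 5 N at 120 mm from the pivot) to 1.15 rad and pulls it home from 1.3 rad on; let go before, it may spring back.
- brace_end (a point): Point on the yellow brace's centre line, 150 mm from the pivot, 31 mm high (its -y points from the pivot to the end). The brace is a bar 24 mm wide, reaching 165 mm from the pivot, metal from 18 to 44 mm above the bench, rubber strip on top up to 50 mm (40 to 140 mm from the pivot), rubber foot under its end, hub of 18 mm radius at the pivot.
- rest (a point): Centre of the place for the block: half-way between the two arms when the brace is out, at the height of the rubber tops (50 mm over the bench), x = 90 mm in the stand's frame. Its axes are the stand's (the arms run along x). Tape rolls hang over the bench behind it (world x 0.75, y 0.06, from about 0.40 m up): keep the arm clear of them.
- block_center (a point): Centre of the loose oak-coloured wooden block, 110 (its x) x 60 (its y) x 50 mm (z, upright), about 0.2 kg; lies on the bench, 50 mm high.
- sander_center (a point): Centre of the loose brown sanding block wrapped in paper, 64 (its x) x 115 (its y) x 36 mm (z, upright), about 0.12 kg; lies on the bench, 36 mm high. Level free bench for setting things aside (centres): world x 0.38 to 0.62 m at y = 0.24 to 0.32 m (a thin fixed cord lies to the right of it, a raised sheet to the left), and y = -0.3 to -0.42 m where nothing stands.
- bottle: White glue bottle with red cone cap, standing on the bench, 47 mm across, 148 mm high; origin at the centre of its underside. Leave alone.
- jar: Glass jar of screws with a red lid, standing on the bench, 66 mm across, 86 mm high; origin at the centre of its underside. Leave alone.
- tin: Red round wax tin, standing on the bench, 69 mm across, 36 mm high; origin at the centre of its underside. Leave alone.
Mind the look-alikes: they are no part of the job. Leave any blue, pink or purple look-alike of the part that bears sander_center alone.

How it is judged:
By the outcome, as a careful person would: the job done as asked, in the order asked, and still so for the second after the job is handed in, with the robot touching nothing.
It also fails if it takes over 72 s, if anything falls off the work surface, if the arm or the gripper's body presses on something with over 40 N, if the wrist force passes 120 N, or if a joint passes its speed limit or range.

### The arm

A 7-joint arm with a two-finger parallel gripper is mounted at the origin on a cart in front of the work surface, level with it; the furniture and walls round the work are solid. World frame = base frame: x ahead of the robot, y to its left, z up, the work surface at z = 0. Lengths are in m, angles in rad, forces in N, time in s.
With the tool pointing down it reaches from about 0.425 to 0.925 m from the base axis. Payload 6.8 kg.
Tool frame: the origin (TCP) lies midway between the tips of the shut fingers; the grasp point (between the pads) lies 19 mm behind it; z points along the fingers, y is the line along which they close (so a half turn about z gives the same grasp; the last joint's range is limited). The gripper opens to 85 mm and grips with 20 to 120 N. Pads are 22 mm wide; open, the fingers measure 114 mm over their backs; the gripper's body (76 mm by 85 mm) begins 54 mm behind the grasp point. The pads swing forward as they close: fully open they stand 13 mm farther back than shut.
Start: joints at [1.158, 0.477, 0.022, 1.555, -0.011, 1.109, -0.083], TCP at [0.203, -0.644, 0.231] pointing down, gripper open.
Joint ranges: [-2.96, 2.96], [-0.34, 2.1], [-1.41, 1.46], [0.24, 2.44], [-1.37, 4.51], [0.17, 1.92], [-2.96, 2.96]. Speed limits (rad/s): [2.39, 2.39, 3.14, 3.14, 3.14, 3.14, 3.14].

### API

Orientations are given as [roll, pitch, yaw] about the fixed x, y, z axes, in that order (R = Rz(yaw) Ry(pitch) Rx(roll)).
In Python, from plant import env, viewer gives the robot as it stands.
- The arm moves only by the tool servo_tool, never from a script. Its argument "rows" is a list of rows, each a list of 6 numbers: the shift along the tool's x, y, z in mm, then the turn, a rotation vector about the tool's x, y, z in degrees. A call has 1 to 12 rows; each row shifts and turns the commanded pose from where the row before left it, along the tool's axes as they then stand; what a row does not reach is not made up. A row lasts 1/8 s, in which the tool goes at most 62.5 mm and 10.7 degrees, less where a joint would pass 70% of its speed; a pose out of reach is approached as far as the arm can. A call with a gripper value outside its range is refused whole. "grip" is the closure in counts, from 0 (fully open) to 255 (shut), set as the call begins (left out, the last holds). The fingers move at their own pace and stop on an object; "force" is the grip in N (left out, the last holds). Time passes only in rows, so rows that do not move let the fingers close. It gives the time, the measured TCP pose, the force, the opening and the grip force at its end, in the units of the state.
- env.observe(): the state, without advancing time (a new reading comes with each control period).
- viewer.get_image(name): name is "scene" or "top" or "wrist"; returns the picture (400x640x3 uint8, red, green, blue); there is no depth.
- viewer.camera_params(name): a dict with "fx", "fy", "cx", "cy" (pixels), "world_from_camera" (4x4, takes a point from camera to world coordinates); the wrist camera has in their place "T_tool_cam" (4x4, takes a point from camera to tool coordinates, whose origin is the TCP and whose axes are the flange's). Camera axes: x right, y down, z forward; pixel columns grow to the right and rows downward; lengths in m; the calibration is good to about 2 mm. A picture is of the moment at which its call begins: read the wrist's pose just before it. camera_params takes no time and is no camera call.
- env.job_done(): hands the job in; it is judged then, once.
The state is a dict: "t": time; "joint_pos": joint angles; "joint_vel": joint speeds; "joint_efforts": joint torques, N m; "tool_pos": TCP position; "orientation": TCP orientation; "force": force on the tool from outside, world axes, zero at the start; "ft_torque": the same for the moment, N m; "grip_width": finger opening in m; "gripper_force": force on a finger pad.
Only numpy, scipy, OpenCV 4.12 (cv2) and the standard library are available. Lean on these libraries where they do the work, as an engineer would, in place of code of your own. Each camera call takes 0.05 s, during which the arm holds its last target. There are 200 camera calls.

## Working session

There is one attempt and no reset: what is moved stays moved. The work goes in short steps, Python scripts to look and compute and a tool call to move; the robot and the scene stay as the last step left them, time stands still between calls to the robot, and variables do not carry over. Pictures are saved under pics/ and viewed, at most 10 in all, crops included, and the job is handed in when it is done.

Besides the shell and the picture viewer there is one more tool, called after "Emit:" as name(argument=value, ...) on one line, values as JSON. servo_tool: Moves the arm, as the interface text tells. Its arguments: {"type":"object","properties":{"rows":{"type":"array"},"grip":{"type":"number"},"force":{"type":"number"}},"required":["rows"]}

```bash
mkdir -p pics; ls
python3 - <<'E'
from plant import env, viewer
import cv2, numpy as np
o=env.observe(); print(o)
for n in("top","scene"):
    cv2.imwrite(f"pics/{n}0.png",viewer.get_image(n)[:,:,::-1])
    p=viewer.camera_params(n); print(n,p)
print(viewer.camera_params("wrist"))
E
```

```text
pics
{'t': 0.0, 'joint_pos': array([ 1.15791022,  0.47780486,  0.02235678,  1.55646047, -0.0114739 ,
        1.10930889, -0.08312614]), 'joint_vel': array([-0.00108363,  0.00025423, -0.0007348 ,  0.00049994, -0.0009185 ,
        0.00023407, -0.00081885]), 'joint_efforts': array([-6.44733768e-05, -5.96446860e+01,  1.60809215e+00, -2.81192744e+01,
        1.24498285e-02,  9.51150869e-03,  1.44157923e-05]), 'tool_pos': array([ 0.20234778, -0.64332807,  0.23031906]), 'orientation': array([-3.13974722e+00,  1.69376927e-04,  3.04778128e-01]), 'force': array([-0.17113606,  0.61483117, -0.2598402 ]), 'ft_torque': array([-0.02631994, -0.02282489, -0.0068808 ]), 'gripper_force': 0.0, 'grip_width': 0.08514446528082144}
top {'fx': 449.4898537685805, 'fy': 449.4898537685805, 'cx': 318.04561170082343, 'cy': 201.09765758366436, 'world_from_camera': array([[-2.40993500e-02, -9.74297730e-01,  2.23971324e-01,
         1.67663111e-01],
       [-9.99698933e-01,  2.45199453e-02, -9.03541592e-04,
         1.50296896e-01],
       [-4.61144610e-03, -2.23925668e-01, -9.74595316e-01,
         1.61544085e+00],
[... 219 characters left out ...]
y([[ 0.90980701, -0.30815097,  0.27801832, -0.03187492],
       [-0.41488914, -0.69282616,  0.58979565, -0.97490814],
       [ 0.01087226, -0.651947  , -0.75818659,  1.52785758],
       [ 0.        ,  0.        ,  0.        ,  1.        ]])}
{'fx': 339.3672067562603, 'fy': 339.3672067562603, 'cx': 319.83469142410115, 'cy': 200.29772501265526, 'T_tool_cam': array([[ 1.31746087e-03, -9.59487740e-01, -2.81747299e-01,
         7.10991214e-02],
       [ 9.99998923e-01,  1.08193483e-03,  9.91513499e-04,
        -1.11202990e-03],
       [-6.46512831e-04, -2.81748302e-01,  9.59488132e-01,
        -1.42340962e-01],
       [ 0.00000000e+00,  0.00000000e+00,  0.00000000e+00,
         1.00000000e+00]])}
```

View pics/top0.png

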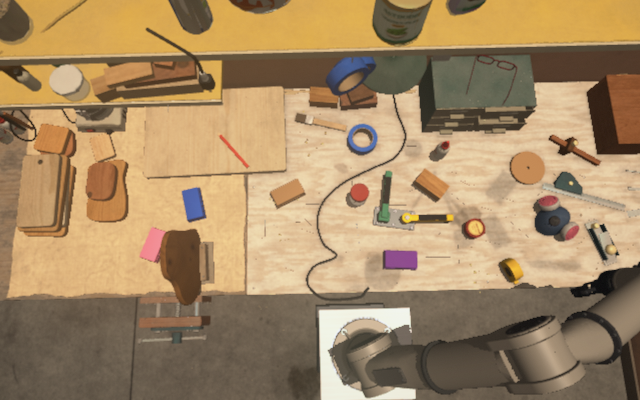

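View pics/scene0.png

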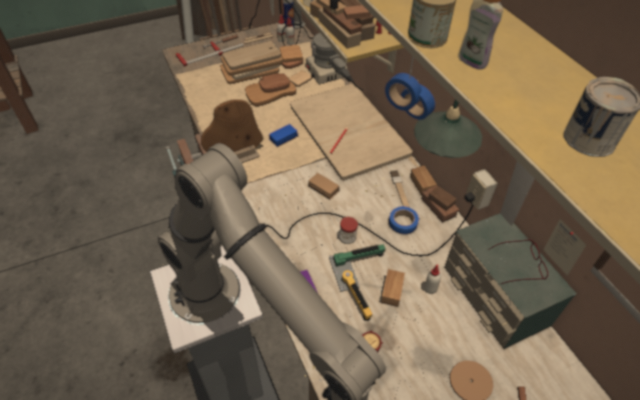

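Run:
```python
import cv2
im=cv2.imread("pics/top0.png")
cv2.imwrite("pics/top0c.png",cv2.resize(im[130:280,260:500],None,fx=3.3,fy=3.3,interpolation=cv2.INTER_CUBIC))
im=cv2.imread("pics/scene0.png")
cv2.imwrite("pics/scene0c.png",cv2.resize(im[160:360,290:450],None,fx=3,fy=3,interpolation=cv2.INTER_CUBIC))
```

```text
(no output)
```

View pics/top0c.png

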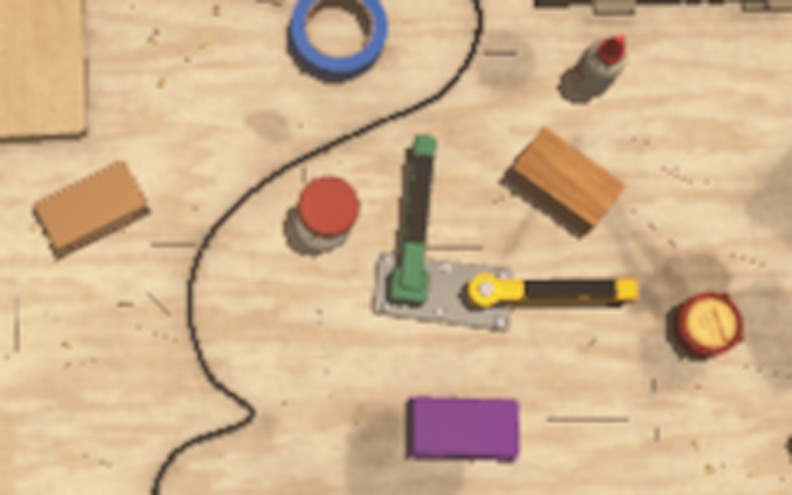

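View pics/scene0c.png

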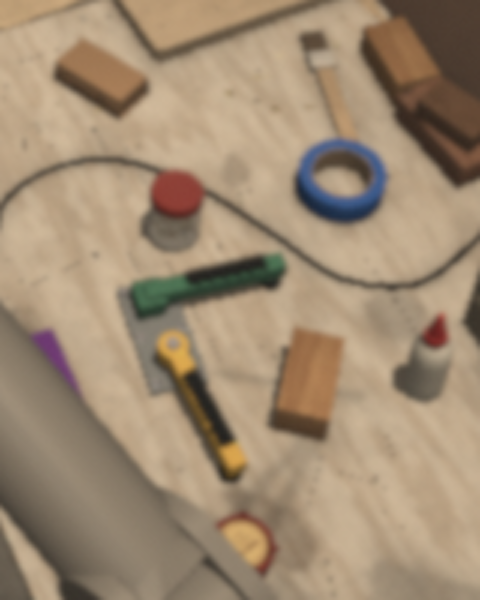

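```bash
cat > h.py <<'E'
import numpy as np, cv2
from scipy.spatial.transform import Rotation as R
from plant import env, viewer
def cam(n,o=None):
    p=viewer.camera_params(n)
    if n!="wrist": T=p["world_from_camera"]
    else:
        W=np.eye(4); W[:3,:3]=R.from_euler("xyz",o["orientation"]).as_matrix(); W[:3,3]=o["tool_pos"]; T=W@p["T_tool_cam"]
    return p,T
def ray(c,px,z):
    p,T=c
    d=T[:3,:3]@np.array([(px[0]-p["cx"])/p["fx"],(px[1]-p["cy"])/p["fy"],1.]); o=T[:3,3]
    return o+d*(z-o[2])/d[2]
E
python3 - <<'E'
from h import *
c=cam("top")
f=lambda u,v,z:print(np.round(ray(c,(u/3.3+260,v/3.3+130),z),3))
for n,pts,z in [("block",[(543,128),(625,186),(586,226),(513,172)],.05),("sander",[(122,161),(148,208),(58,250),(36,208)],.036),("hub",[(486,290)],.047),("brace end",[(637,290)],.044),("green end,start",[(424,140),(408,297)],.044),("plate",[(380,254),(508,275),(504,330),(376,310)],.008),("jar",[(329,206)],.086),("tin",[(709,324)],.036),("bottle tip,base",[(612,45)],.148),("purple",[(465,428)],.036)]:
    print(n)
    for q in pts:f(*q,z)
E
```

```text
block
[ 0.638 -0.24   0.05 ]
[ 0.57  -0.325  0.05 ]
[ 0.526 -0.278  0.05 ]
[ 0.589 -0.204  0.05 ]
sander
[0.616 0.224 0.036]
[0.562 0.196 0.036]
[0.517 0.295 0.036]
[0.565 0.319 0.036]
hub
[ 0.459 -0.166  0.047]
brace end
[ 0.456 -0.329  0.044]
green end,start
[ 0.629 -0.11   0.044]
[ 0.454 -0.082  0.044]
plate
[ 0.51  -0.059  0.008]
[ 0.483 -0.199  0.008]
[ 0.421 -0.191  0.008]
[ 0.447 -0.052  0.008]
jar
[0.547 0.002 0.086]
tin
[ 0.418 -0.405  0.036]
bottle tip,base
[ 0.697 -0.295  0.148]
purple
[ 0.313 -0.136  0.036]
```

```bash
cat >> h.py <<'E'
def plan(x,y,z,yaw,n,start=None):
    "n rows from the present (or start) pose to x,y,z, yaw deg, tool down"
    o=env.observe(); 
    p=np.array(o["tool_pos"]); A=R.from_euler("xyz",o["orientation"])
    if start is not None: p=np.array(start[:3]); A=R.from_euler("xyz",[180,0,start[3]],degrees=True)
    B=R.from_euler("xyz",[180,0,yaw],degrees=True)
    rv=(A.inv()*B).as_rotvec(degrees=True); d=(np.array([x,y,z])-p)*1000
    rows=[]
    for i in range(n):
        C=A*R.from_rotvec(rv*i/n,degrees=True)
        rows.append([round(float(v),1) for v in np.r_[C.inv().apply(d/n),rv/n]])
    print(rows)
E
python3 -c "
from h import *
plan(.575,-.26,.23,51,12)"
```

```text
[[39.2, -21.2, 0.1, -0.0, -0.0, -2.8], [40.2, -19.2, 0.1, -0.0, -0.0, -2.8], [41.1, -17.2, 0.1, -0.0, -0.0, -2.8], [41.9, -15.2, 0.1, -0.0, -0.0, -2.8], [42.6, -13.2, 0.1, -0.0, -0.0, -2.8], [43.2, -11.1, 0.0, -0.0, -0.0, -2.8], [43.6, -8.9, 0.0, -0.0, -0.0, -2.8], [44.0, -6.8, 0.0, -0.0, -0.0, -2.8], [44.3, -4.7, 0.0, -0.0, -0.0, -2.8], [44.5, -2.5, 0.0, -0.0, -0.0, -2.8], [44.5, -0.3, 0.0, -0.0, -0.0, -2.8], [44.5, 1.9, 0.0, -0.0, -0.0, -2.8]]
```

Emit:
servo_tool(rows=[[39,-21,0,0,0,-2.8],[40,-19,0,0,0,-2.8],[41,-17,0,0,0,-2.8],[42,-15,0,0,0,-2.8],[42.5,-13,0,0,0,-2.8],[43,-11,0,0,0,-2.8],[43.5,-9,0,0,0,-2.8],[44,-7,0,0,0,-2.8],[44,-5,0,0,0,-2.8],[44.5,-2.5,0,0,0,-2.8],[44.5,0,0,0,0,-2.8],[44.5,2,0,0,0,-2.8]], grip=0, force=40)

```text
t: 1.6
tool_pos: [0.575, -0.2606, 0.2309]
orientation: [-3.141, 0.0, 0.893]
force: [-0.1, -0.4, -0.1]
grip_width: 0.0859
gripper_force: 0.0
```

Emit:
servo_tool(rows=[[0,0,0,0,0,0],[0,0,0,0,0,0]])

```text
t: 1.85
tool_pos: [0.5737, -0.2622, 0.2308]
orientation: [-3.141, 0.001, 0.891]
force: [0.6, 0.0, -0.0]
grip_width: 0.0857
gripper_force: 0.0
```

Run:
```python
from h import *
import pickle
o=env.observe(); im=viewer.get_image("wrist")[:,:,::-1]; cv2.imwrite("pics/w1.png",im); pickle.dump(o,open("w1.pkl","wb"))
print(o["tool_pos"],o["orientation"],o["joint_pos"])
```

```text
[ 0.57374898 -0.26222933  0.2307653 ] [-3.14068813e+00  1.05223434e-03  8.90667359e-01] [ 0.52643609  0.42054944 -0.26421512  1.65186765  0.12147065  1.08648449
 -0.4527237 ]
```

View pics/w1.png

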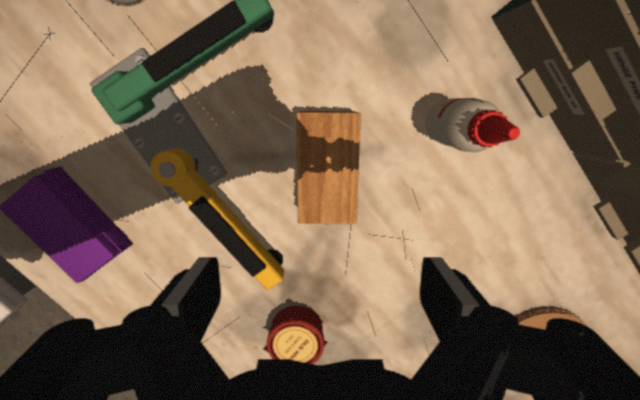

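The wrist view shows the oak block's top with corners (298,112), (361,112), (358,223), (299,223); the hub is at (172,170), the brace tip at (271,283), the green tip at (266,12), the tin at (296,345) and the bottle cap at (510,130).

Run:
```python
from h import *
import pickle
c=cam("wrist",pickle.load(open("w1.pkl","rb")))
P=lambda q,z:ray(c,q,z)[:2]
b=np.array([P(q,.05) for q in [(298,112),(361,112),(358,223),(299,223)]])
print("block",b.mean(0),[np.linalg.norm(b[i]-b[i-1]) for i in range(4)])
d=b[0]+b[1]-b[2]-b[3]; print("long yaw",np.degrees(np.arctan2(d[1],d[0])))
h=P((172,168),.046); print("hub",h)
# strip midlines: rubber on arms at z=.05
for n,a,e in [("brace",((196,205),),((253,268),)),]:
    pass
br=[P(q,.05) for q in [(191,205),(203,196),(247,276),(260,265)]]
m=((br[0]+br[1])/2,(br[2]+br[3])/2); v=m[1]-m[0]; print("brace dir",np.degrees(np.arctan2(v[1],v[0])),np.linalg.norm(v),m)
g=[P(q,.05) for q in [(143,66),(154,82),(234,2),(243,20)]]
m=((g[0]+g[1])/2,(g[2]+g[3])/2); v=m[1]-m[0]; print("green dir",np.degrees(np.arctan2(v[1],v[0])),np.linalg.norm(v),m)
print("bottle base~",P((440,120),.0),"cap",P((514,131),.148),"tin",P((296,345),.036))
```

```text
block [ 0.58419601 -0.2616121 ] [np.float64(0.10882771696719395), np.float64(0.058065765127179425), np.float64(0.10882253720084918), np.float64(0.059736107401823335)]
long yaw 51.0358436209539
hub [ 0.4656596  -0.16434168]
brace dir -95.02107912869059 0.09295519512641473 (array([ 0.46312534, -0.20336013]), array([ 0.4549897 , -0.29595862]))
green dir -7.886497317151816 0.09789946236818613 (array([ 0.51287382, -0.09194532]), array([ 0.60984733, -0.10537821]))
bottle base~ [ 0.70542791 -0.30225377] cap [ 0.70449736 -0.30006304] tin [ 0.42140275 -0.40435935]
```

```bash
python3 -c "
from h import *
plan(.583,-.262,.012,51,6)"
```

```text
[[1.2, 1.2, 36.5, -0.0, 0.0, -0.0], [1.2, 1.2, 36.5, -0.0, 0.0, -0.0], [1.2, 1.2, 36.5, -0.0, 0.0, -0.0], [1.2, 1.2, 36.5, -0.0, 0.0, -0.0], [1.2, 1.2, 36.5, -0.0, 0.0, -0.0], [1.1, 1.1, 36.5, -0.0, 0.0, -0.0]]
```

Emit:
servo_tool(rows=[[3,3,40,0,0,0],[3,3,45,0,0,0],[1,1,45,0,0,0],[0,0,40,0,0,0],[0,0,28,0,0,0],[0,0,15,0,0,0],[0,0,6,0,0,0],[0,0,0,0,0,0],[0,0,0,0,0,0]])

```text
t: 3.02
tool_pos: [0.5851, -0.2611, 0.0136]
orientation: [3.14, -0.001, 0.891]
force: [-0.6, -0.5, 0.4]
grip_width: 0.085
gripper_force: 0.0
```

Emit:
servo_tool(rows=[[0,0,0,0,0,0],[0,0,0,0,0,0],[0,0,0,0,0,0],[0,0,0,0,0,0],[0,0,0,0,0,0],[0,0,0,0,0,0],[0,0,0,0,0,0],[0,0,0,0,0,0]], grip=255, force=40)

```text
t: 4.03
tool_pos: [0.5848, -0.2608, 0.0131]
orientation: [3.141, -0.0, 0.891]
force: [-1.5, 0.9, 5.3]
grip_width: 0.0595
gripper_force: 45.0
```

Emit:
servo_tool(rows=[[0,0,-10,0,0,0],[0,0,-30,0,0,0],[-15,10,-30,0,0,0],[-30,19,0,0,0,0],[-30,19,0,0,0,0],[-28,18,0,0,0,0],[-15,10,15,0,0,0],[0,0,30,0,0,0],[0,0,15,0,0,0],[0,0,6,0,0,0],[0,0,3,0,0,0],[0,0,0,0,0,0]])

```text
t: 5.52
tool_pos: [0.5698, -0.4002, 0.0139]
orientation: [3.141, -0.0, 0.892]
force: [0.5, 0.3, -2.3]
grip_width: 0.0593
gripper_force: 44.2
```

Emit:
servo_tool(rows=[[0,0,0.8,0,0,0],[0,0,0,0,0,0]])

```text
t: 5.78
tool_pos: [0.5697, -0.4004, 0.0132]
orientation: [3.14, -0.0, 0.891]
force: [0.2, -0.2, 0.3]
grip_width: 0.0598
gripper_force: 44.3
```

Emit:
servo_tool(rows=[[0,0,0,0,0,0],[0,0,0,0,0,0],[0,0,0,0,0,0],[0,0,0,0,0,0],[0,0,0,0,0,0],[0,0,-15,0,0,0],[0,0,-40,0,0,0],[0,0,-50,0,0,0],[0,0,-40,0,0,0],[0,0,0,0,0,0]], grip=0)

```text
t: 7.02
tool_pos: [0.5717, -0.4016, 0.1632]
orientation: [3.133, -0.001, 0.891]
force: [0.1, -0.9, 0.2]
grip_width: 0.0856
gripper_force: 0.0
```

Run:
```python
from h import *
plan(.409,-.281,.15,-5,8)
hub=np.array([.4645,-.165]); off=.024; r=.12
n=17
for a in (5.0,):
    # rigid turn about the pivot, in tool axes: p = (x=-off, y=r); tool z is down so ccw = -a about z
    t=np.radians(a); p=np.array([-off,r]); M=np.array([[np.cos(t),np.sin(t)],[-np.sin(t),np.cos(t)]])
    print(a,(M@p-p)*1000)
```

```text
[[-1.1, -25.3, 1.4, 0.1, -0.0, 7.0], [-4.1, -25.0, 1.5, 0.1, -0.0, 7.0], [-7.2, -24.3, 1.5, 0.1, -0.0, 7.0], [-10.1, -23.2, 1.5, 0.1, -0.0, 7.0], [-12.8, -21.8, 1.5, 0.1, -0.0, 7.0], [-15.4, -20.1, 1.6, 0.1, -0.0, 7.0], [-17.7, -18.1, 1.6, 0.1, -0.0, 7.0], [-19.8, -15.8, 1.6, 0.1, -0.0, 7.0]]
5.0 [10.55001638  1.6351016 ]
```

Emit:
servo_tool(rows=[[-1,-25.5,0,0,0,7],[-4,-25,0,0,0,7],[-7,-24.5,0,0,0,7],[-10,-23,0,0,0,7],[-13,-22,0,0,0,7],[-15.5,-20,0,0,0,7],[-18,-18,0,0,0,7],[-20,-16,0,0,0,7],[0,0,0,0,0,0],[0,0,0,0,0,0]], grip=255)

```text
t: 8.28
tool_pos: [0.4065, -0.2796, 0.1577]
orientation: [3.141, -0.001, -0.084]
force: [-0.5, -0.4, -0.1]
grip_width: 0.0002
gripper_force: 0.0
```

Run:
```python
from h import *
import pickle
o=env.observe(); im=viewer.get_image("wrist")[:,:,::-1]; cv2.imwrite("pics/w2.png",im); pickle.dump(o,open("w2.pkl","wb"))
print(o["tool_pos"],o["orientation"],o["grip_width"],o["t"])
```

```text
[ 0.4064743  -0.27955967  0.15770928] [ 3.14122877e+00 -8.49403735e-04 -8.43845198e-02] 0.0001883172323866524 8.275
```

View pics/w2.png

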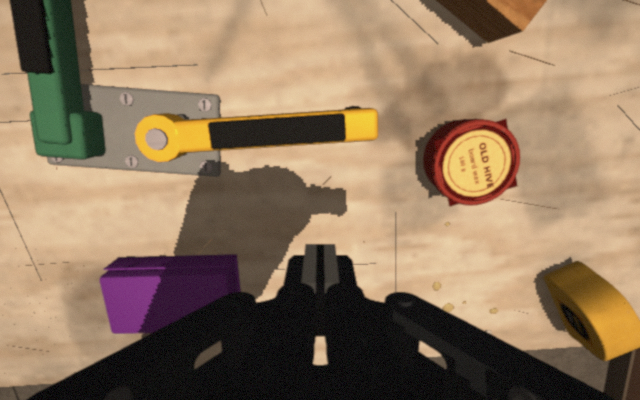

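The hub is at (157,138), the brace tip at (378,123), and its rubber strip runs from (210,134) to (345,128). The plate's corners are near (220,95) and (220,175). The tin at (473,162) is clear.

Run:
```python
from h import *
import pickle
c=cam("wrist",pickle.load(open("w2.pkl","rb")))
P=lambda q,z:ray(c,q,z)[:2]
print("hub",P((157,138),.048))
a=P((210,134),.05);b=P((345,128),.05);v=b-a;print("strip",a,b,np.linalg.norm(v),np.degrees(np.arctan2(v[1],v[0])))
print("near edge mid",P((278,146),.044),"tip",P((378,123),.044))
s=[P(q,.009) for q in [(126,99),(205,104),(131,161),(210,168)]];print("screws",s)
w=s[1]-s[0]+s[3]-s[2];print("stand -y dir",np.degrees(np.arctan2(w[1],w[0])))
print("plate right corners",P((220,95),.008),P((219,176),.008),"tin",P((473,160),.036))
```

```text
hub [ 0.46084058 -0.16355634]
strip [ 0.46060272 -0.20348066] [ 0.45672809 -0.30144848] 0.09804441138225488 -92.26486559414208
near edge mid [ 0.44718625 -0.25087503] tip [ 0.45783328 -0.32632388]
screws [array([ 0.49169244, -0.12632913]), array([ 0.48240042, -0.19029418]), array([ 0.44085836, -0.11817422]), array([ 0.4291215 , -0.18511805])]
stand -y dir -99.12588681922915
plate right corners [ 0.48843321 -0.20351857] [ 0.42125709 -0.19141494] tin [ 0.4227054  -0.40085943]
```

Emit:
servo_tool(rows=[[0,0,30,0,0,-2],[0,0,45,0,0,0],[0,0,40,0,0,0],[0,0,20,0,0,0],[0,0,0,0,0,0],[10,0,0,0,0,0],[8,0,0,0,0,0],[5,0,0,0,0,0],[0,0,0,0,0,0]])

```text
t: 9.45
tool_pos: [0.4297, -0.2805, 0.023]
orientation: [3.141, -0.001, -0.051]
force: [0.3, 0.7, -0.3]
grip_width: -0.0001
gripper_force: 0.0
```

Emit:
servo_tool(rows=[[4,0,0,0,0,0],[10.5,1.7,0,0,0,-5],[10.5,1.7,0,0,0,-5],[10.5,1.7,0,0,0,-5],[10.5,1.7,0,0,0,-5],[10.5,1.7,0,0,0,-5],[10.5,1.7,0,0,0,-5]])

```text
t: 10.32
tool_pos: [0.4935, -0.2804, 0.022]
orientation: [-3.139, 0.004, 0.474]
force: [-5.0, 0.0, 2.3]
grip_width: -0.0003
gripper_force: 2.3
```

```bash
cat >> h.py <<'E'
def arc():
    o=env.observe(); yaw=o["orientation"][2]; d=o["tool_pos"][:2]-np.array([.461,-.1635])
    x=np.array([np.cos(yaw),np.sin(yaw)]); y=np.array([np.sin(yaw),-np.cos(yaw)])
    print("yaw",np.degrees(yaw),"across,along mm",1000*d@x,1000*d@y,"angle",np.degrees(yaw)+9,"force xy",o["force"][:2]@x,o["force"][:2]@y)
E
python3 -c "from h import *;arc()"
```

```text
yaw 27.162234196822933 across,along mm -24.388627135088566 118.83177241722 angle 36.162234196822936 force xy -4.467785014206939 -2.318535116391798
```

Emit:
servo_tool(rows=[[10.5,1.7,0,0,0,-5],[10.5,1.7,0,0,0,-5],[10.5,1.7,0,0,0,-5],[10.5,1.7,0,0,0,-5],[10.5,1.7,0,0,0,-5],[10.5,1.7,0,0,0,-5],[10.5,1.7,0,0,0,-5],[10.5,1.7,0,0,0,-5],[8.5,1.4,0,0,0,-4],[4,0.6,0,0,0,-2],[2,0.3,0,0,0,-1],[0,0,0,0,0,0]])

```text
t: 11.82
tool_pos: [0.571, -0.2195, 0.0225]
orientation: [-3.141, 0.0, 1.292]
force: [-0.4, 0.7, 0.2]
grip_width: -0.0001
gripper_force: 0.0
```

```bash
python3 -c "from h import *;arc()"
```

```text
yaw 74.02238380408377 across,along mm -23.527173954614646 121.20769942143295 angle 83.02238380408377 force xy 0.5762969438239848 -0.5823871787066479
```

Emit:
servo_tool(rows=[[-10,0,0,0,0,0],[-20,0,0,0,0,0],[0,0,-30,0,0,0],[0,0,-50,0,0,0],[0,0,-50,0,0,0],[0,0,-50,0,0,0],[-20,0,0,0,0,0],[-20,0,0,0,0,0],[0,0,0,0,0,0],[0,0,0,0,0,0]], grip=0)

```text
t: 13.08
tool_pos: [0.5513, -0.2863, 0.2011]
orientation: [-3.139, -0.001, 1.292]
force: [0.8, 1.1, 0.1]
grip_width: 0.0854
gripper_force: 0.0
```

Run:
```python
from h import *
import pickle
o=env.observe(); im=viewer.get_image("wrist")[:,:,::-1]; cv2.imwrite("pics/w3.png",im); pickle.dump(o,open("w3.pkl","wb"))
print(o["tool_pos"],o["orientation"])
```

```text
[ 0.55133106 -0.28625623  0.20110371] [-3.13932760e+00 -1.02179709e-03  1.29230214e+00]
```

View pics/w3.png

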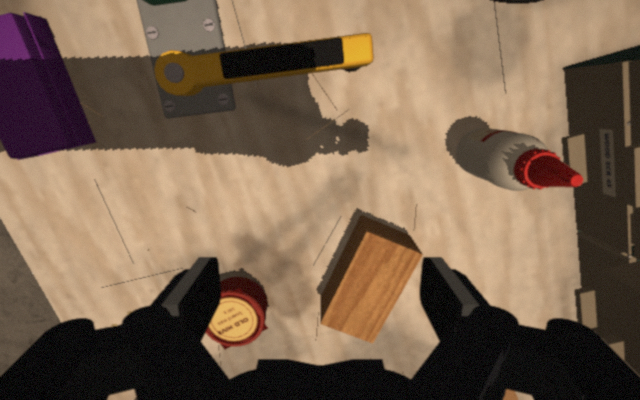

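The brace now points out: hub (174,72), strip (222,64) to (342,51), tip (373,48). The oak block lies undisturbed where I set it, top corners about (366,232), (421,252), (372,341), (321,324).

Run:
```python
from h import *
import pickle
c=cam("wrist",pickle.load(open("w3.pkl","rb")))
P=lambda q,z:ray(c,q,z)[:2]
h=P((174,72),.048);print("hub",h)
a=P((222,65),.05);b=P((342,52),.05);v=b-a;print("strip",a,b,np.linalg.norm(v),np.degrees(np.arctan2(v[1],v[0])))
s=[P(q,.009) for q in [(153,32),(209,25),(168,105),(225,99)]];w=s[1]-s[0]+s[3]-s[2];u=s[0]+s[1]-s[2]-s[3];print("stand x",np.degrees(np.arctan2(w[1],w[0])),"y",np.degrees(np.arctan2(u[1],u[0])))
q=np.array([P(k,.05) for k in [(366,232),(421,252),(372,341),(321,324)]]);print("block",q.mean(0));d=q[0]+q[1]-q[2]-q[3];print(np.degrees(np.arctan2(d[1],d[0])))
plan(.571,-.4005,.11,51,6)
```

```text
hub [ 0.4614541  -0.16220563]
strip [ 0.50155425 -0.1682659 ] [ 0.59720261 -0.18541862] 0.09717419534101729 -10.166839169650604
stand x -9.852647858201493 y 80.8121803771487
block [ 0.56800647 -0.39953279]
51.3742071680984
[[-17.5, 8.4, 15.2, -0.0, -0.0, 3.9], [-16.9, 9.5, 15.2, -0.0, -0.0, 3.9], [-16.3, 10.6, 15.2, -0.0, -0.0, 3.9], [-15.5, 11.7, 15.2, -0.0, -0.0, 3.9], [-14.7, 12.7, 15.2, -0.0, -0.0, 3.9], [-13.8, 13.6, 15.2, -0.0, -0.0, 3.9]]
```

Emit:
servo_tool(rows=[[-17.5,8.5,15,0,0,3.9],[-17,9.5,15,0,0,3.9],[-16.5,10.5,15,0,0,3.9],[-15.5,11.5,15,0,0,3.9],[-14.5,12.5,15,0,0,3.9],[-14,13.5,15,0,0,3.9],[0,0,0,0,0,0]])

```text
t: 14.0
tool_pos: [0.5695, -0.4016, 0.1105]
orientation: [-3.139, 0.001, 0.884]
force: [-0.8, 1.0, -0.0]
grip_width: 0.0855
gripper_force: 0.0
```

```bash
python3 -c "
from h import *
print(env.observe()['tool_pos']);plan(.569,-.400,.0135,51,1)"
```

```text
[ 0.56953447 -0.40155248  0.1104997 ]
[[0.9, -1.1, 97.0, -0.2, 0.0, -0.4]]
```

Emit:
servo_tool(rows=[[1,-1,20,0,0,-0.4],[0,0,35,0,0,0],[0,0,25,0,0,0],[0,0,12,0,0,0],[0,0,5,0,0,0],[0,0,0,0,0,0]])

```text
t: 14.75
tool_pos: [0.5708, -0.3999, 0.016]
orientation: [3.141, -0.0, 0.892]
force: [0.2, 0.7, -0.6]
grip_width: 0.0851
gripper_force: 0.0
```

Emit:
servo_tool(rows=[[0,0,0,0,0,0],[0,0,0,0,0,0],[0,0,0,0,0,0],[0,0,0,0,0,0],[0,0,0,0,0,0],[0,0,0,0,0,0],[0,0,0,0,0,0]], grip=255, force=40)

```text
t: 15.62
tool_pos: [0.571, -0.4004, 0.0166]
orientation: [3.14, -0.0, 0.891]
force: [-1.0, 1.1, 5.4]
grip_width: 0.0594
gripper_force: 45.5
```

Emit:
servo_tool(rows=[[0,0,-10,0,0,0],[0,0,-30,0,0,0],[0,0,-40,0,0,0],[0,0,-20,0,0,0],[0,0,0,0,0,0],[0,0,0,0,0,0]])

```text
t: 16.38
tool_pos: [0.5692, -0.3995, 0.1138]
orientation: [-3.139, 0.0, 0.891]
force: [-0.5, 0.9, -3.6]
grip_width: 0.0591
gripper_force: 44.6
```

```bash
python3 -c "
from h import *
print(env.observe()['tool_pos']);plan(.556,-.138,.113,80.3,9)"
```

```text
[ 0.56921474 -0.39953228  0.11375314]
[[21.7, -19.4, 0.1, -0.0, -0.0, -3.2], [22.7, -18.1, 0.1, -0.0, -0.0, -3.2], [23.7, -16.8, 0.1, -0.0, -0.0, -3.2], [24.7, -15.5, 0.1, -0.0, -0.0, -3.2], [25.5, -14.0, 0.1, -0.0, -0.0, -3.2], [26.2, -12.6, 0.1, -0.0, -0.0, -3.2], [26.9, -11.1, 0.1, -0.0, -0.0, -3.2], [27.5, -9.5, 0.1, -0.0, -0.0, -3.2], [28.0, -7.9, 0.1, -0.0, -0.0, -3.2]]
```

Emit:
servo_tool(rows=[[21.5,-19.5,0,0,0,-3.2],[22.5,-18,0,0,0,-3.2],[23.5,-17,0,0,0,-3.2],[24.5,-15.5,0,0,0,-3.2],[25.5,-14,0,0,0,-3.2],[26,-12.5,0,0,0,-3.2],[27,-11,0,0,0,-3.2],[27.5,-9.5,0,0,0,-3.2],[28,-8,0,0,0,-3.2],[0,0,0,0,0,0],[0,0,0,0,0,0]])

```text
t: 17.75
tool_pos: [0.5575, -0.1392, 0.1155]
orientation: [3.141, 0.001, 1.394]
force: [0.2, -0.1, -2.9]
grip_width: 0.0594
gripper_force: 44.5
```

Run:
```python
from h import *
o=env.observe(); im=viewer.get_image("wrist")[:,:,::-1]; cv2.imwrite("pics/w4.png",im); print(o["tool_pos"],np.degrees(o["orientation"]))
plan(.556,-.138,.0725,80.3,1)
```

```text
[ 0.55751349 -0.1392221   0.11554763] [1.79989480e+02 3.39209851e-02 7.98978658e+01]
[[1.6, -1.8, 43.0, 0.0, 0.0, -0.5]]
```

View pics/w4.png

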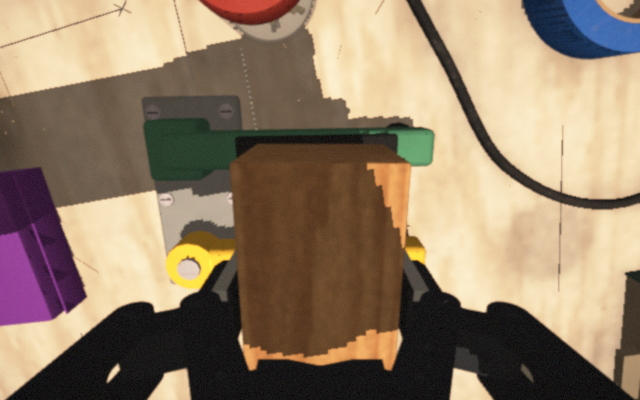

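The block hangs squarely over both arms. The green strip spans columns 235–397 (middle 316, tool centre 320), so a shift of about -2 mm in tool y is right.

Emit:
servo_tool(rows=[[1,-2,10,0,0,-0.4],[0,0,15,0,0,0],[0,0,12,0,0,0],[0,0,5,0,0,0],[0,0,2,0,0,0],[0,0,0,0,0,0],[0,0,0,0,0,0]])

```text
t: 18.68
tool_pos: [0.556, -0.1379, 0.0719]
orientation: [3.141, 0.0, 1.401]
force: [0.1, -0.0, -3.1]
grip_width: 0.0596
gripper_force: 44.5
```

Emit:
servo_tool(rows=[[0,0,1,0,0,0],[0,0,1,0,0,0],[0,0,0,0,0,0]])

```text
t: 19.05
tool_pos: [0.5556, -0.1379, 0.0695]
orientation: [-3.141, 0.0, 1.401]
force: [0.1, 1.1, -2.3]
grip_width: 0.0593
gripper_force: 44.5
```

Emit:
servo_tool(rows=[[0,0,1,0,0,0],[0,0,1,0,0,0],[0,0,0,0,0,0]])

```text
t: 19.42
tool_pos: [0.5556, -0.1379, 0.0674]
orientation: [-3.141, 0.0, 1.401]
force: [0.1, -0.1, -2.7]
grip_width: 0.0594
gripper_force: 44.5
```

Emit:
servo_tool(rows=[[0,0,0.7,0,0,0],[0,0,0,0,0,0]])

```text
t: 19.68
tool_pos: [0.5556, -0.1379, 0.0667]
orientation: [-3.142, -0.0, 1.401]
force: [-0.2, 0.6, -3.1]
grip_width: 0.0595
gripper_force: 44.5
```

Emit:
servo_tool(rows=[[0,0,0.7,0,0,0],[0,0,0,0,0,0]])

```text
t: 19.92
tool_pos: [0.5557, -0.1379, 0.0666]
orientation: [3.142, 0.0, 1.401]
force: [-2.5, 0.8, 4.5]
grip_width: 0.0596
gripper_force: 45.2
```

Emit:
servo_tool(rows=[[0,0,0.7,0,0,0],[0,0,0,0,0,0]])

```text
t: 20.18
tool_pos: [0.5557, -0.138, 0.0666]
orientation: [3.141, 0.001, 1.401]
force: [-6.0, 0.9, 11.7]
grip_width: 0.0593
gripper_force: 46.2
```

Emit:
servo_tool(rows=[[0,0,-0.8,0,0,0],[0,0,0,0,0,0]])

```text
t: 20.42
tool_pos: [0.5557, -0.1379, 0.0666]
orientation: [3.141, 0.0, 1.401]
force: [-4.4, 0.5, 6.3]
grip_width: 0.0592
gripper_force: 45.6
```

Emit:
servo_tool(rows=[[0,0,0,0,0,0],[0,0,0,0,0,0],[0,0,0,0,0,0],[0,0,0,0,0,0],[0,0,0,0,0,0],[0,0,-8,0,0,0],[0,0,-30,0,0,0],[0,0,-40,0,0,0],[-20,0,-30,0,0,0],[-50,0,0,0,0,0],[-40,0,0,0,0,0],[0,0,0,0,0,0]], grip=0)

```text
t: 21.92
tool_pos: [0.5357, -0.2509, 0.1745]
orientation: [3.142, 0.002, 1.394]
force: [-0.3, 0.2, -0.1]
grip_width: 0.0855
gripper_force: 0.0
```

Run:
```python
from h import *
import pickle
o=env.observe(); a=viewer.get_image("wrist")[:,:,::-1]; b=viewer.get_image("top")[:,:,::-1][130:280,260:500]
pickle.dump(o,open("w5.pkl","wb")); print(o["tool_pos"],o["t"])
cv2.imwrite("pics/w5.png",np.vstack([cv2.resize(a,(480,300)),cv2.resize(b,(480,300))]))
```

```text
[ 0.53570887 -0.25086985  0.17453863] 21.925
```

View pics/w5.png

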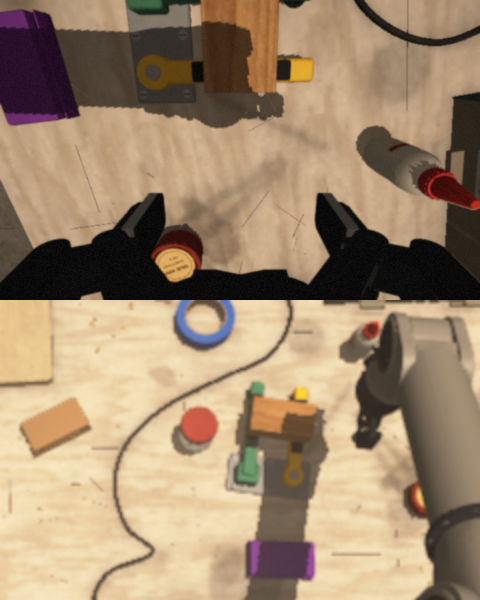

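The block lies flat across both arms, with rubber showing at about columns 198 and 282 on either side. The sander, jar, bottle and tin are where they were.

```bash
python3 -c "
from plant import env
print(env.job_done())"
```

```text
the job is handed in; nothing more can be done
None
```

I handed the job in at about 22 s: the brace is snapped out parallel to the green arm, and the oak block lies flat across the middle of both rubber strips. The sanding block was already lying clear, so I left it in place, and the bottle, jar and tin were not disturbed; the hand-in returned no verdict.

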